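Sort reptile eggs into incubation trays

ROBOT

A 7-joint arm with a two-finger parallel gripper is mounted at the origin on the work surface. World frame = base frame: x ahead of the robot, y to its left, z up, the work surface at z = 0. Lengths are in mm, angles in rad, forces in N, time in s.
With the tool pointing down it reaches from about 425 to 925 mm from the base axis. Payload 6.8 kg.
Tool frame: the origin (TCP) lies between the finger pads; the fingertips stand robot.nose_length ahead of it and the grasp point (between the pads) lies 8 mm behind it (robot.nose_length is the distance from the TCP to the fingertips, in mm); z points along the fingers, y is the line along which they close (so a half turn about z gives the same grasp; the last joint's range is limited). The gripper opens to 85 mm and grips with 20 to 120 N. Pads are 22 mm wide; open, the fingers measure 114 mm over their backs; the gripper's body (76 mm by 85 mm) begins 54 mm behind the grasp point. The pads swing forward as they close: fully open they stand 13 mm farther back than shut.
Start: joints at [-1.253, 0.477, 0.022, 1.555, -0.011, 1.109, -0.083], TCP at [278.807, 614.747, 242.308] pointing down, gripper open.
Joint ranges: [-2.96, 2.96], [-0.34, 2.1], [-1.41, 1.46], [0.24, 2.44], [-1.37, 4.51], [0.17, 1.92], [-2.96, 2.96]. Speed limits (rad/s): [2.39, 2.39, 3.14, 3.14, 3.14, 3.14, 3.14].

INTERFACE

Orientations are given as a unit quaternion [w, x, y, z].
In Python, from station import robot gives the robot as it stands.
- The arm moves only by the shell command python3 -m pendant 'ROWS' [FORCE]. ROWS is rows parted by semicolons, their numbers by spaces, 1 to 20 of them, each of 7 numbers: a rotation vector rx, ry, rz in rad, then dx, dy, dz in mm, then the finger opening in mm; each row is the pose to reach, as a shift and turn from the pose commanded when the command began, along the tool's axes at that moment; what a row does not reach only later rows make up. A row lasts 1/10 s, in which the tool goes at most 50 mm and 0.15 rad, less where a joint would pass 70% of its speed; a pose out of reach is approached as far as the arm can. The fingers move at their own pace and stop on an object; FORCE is the grip in N (left out, the last holds). Time passes only in rows, so rows that do not move let the fingers close. It prints the time, the measured TCP pose, the force, the opening and the grip force at its end.
- robot.read_state(): the state, without advancing time (a new reading comes with each control period).
- robot.read_camera(name): name is "scene" or "top"; returns a dict with "color" (400x640x3 uint8, red, green, blue), "depth" (400x640 float32, mm along the optical axis (not along the pixel's ray), 0 where there is no reading), "camera_matrix" (3x3 intrinsics, pixels), "distortion" ([k1, k2, p1, p2, k3] as OpenCV has them; the pictures are not rectified), "cam_to_world" (4x4, takes a point from camera to world coordinates). Camera axes: x right, y down, z forward; pixel columns grow to the right and rows downward; lengths in mm; the calibration is good to about 2 mm. A picture is of the moment at which its call begins.
- robot.sign_off(): hands the job in; it is judged then, once.
Trained networks look in a picture, given as the dict that the camera call returned (one of the last four; its "shot" number tells which), for a name from the list of things; names that differ only in an ending like _2 or _b are one class to them, and where a whole thing is asked for, a point or a joint stands for the part that bears it (a point fixed in the world has none). Each returns a list of dicts, best first, with "confidence" (0 to 1); they miss things now and then, are a little off and sometimes report something else, mostly with a low value. They report only what shows in the picture. A call takes as long as a camera call. They do not tell look-alikes from the thing itself.
- robot.boxes_of(picture, label): "xyz" ([x, y, z] in mm, in world coordinates, good to about 4 mm: the middle of the surface that is visible of it).
- robot.trace(picture, label): "pixels" (400x640 bool, what is visible of it).
- robot.pinpoint(picture, label): "xyz" ([x, y, z] in mm, in world coordinates, good to about 4 mm: a listed point, or the origin of a listed thing).
The state is a dict: "clock": time; "q": joint angles; "dq": joint speeds; "joint_torque": joint torques, N m; "ee_pos": TCP position; "ee_rot": TCP orientation; "wrist_force": force on the tool from outside, world axes, zero at the start; "torque": the same for the moment, N m; "finger_gap": finger opening in mm; "grasp_force": force on a finger pad.
Only numpy, scipy, OpenCV 4.12 (cv2) and the standard library are available. Lean on these libraries where they do the work, as an engineer would, in place of code of your own. Each camera call takes 0.05 s, during which the arm holds its last target. There are 200 camera calls.

TASK

Sort the egg pots for the incubator: put the two pots with white eggs in the blue tray and the two with speckled tan eggs in the yellow tray, one pot to each bay, and only after all four are in place move the pot with the mouldy egg to the red quarantine tray. Keep every pot upright, set it down on the tray floor rather than dropping it, and leave the spray bottle and pump bottle where they stand.

Things in the scene. Friction and masses are not known exactly. Their poses are not given: they have to be found in the camera images.
- pot_white1: clear greyish open incubation pot with a dark pad inside, holding a smooth round white egg (fixed in the pot, below the rim), 56 mm in diameter and 55 mm high, 60 to 130 g, standing loose and upright on the table. Origin: centre of its underside, z up; its yaw means nothing. Grip it anywhere on its straight side.
- pot_white2: clear greyish open incubation pot with a dark pad inside, holding a smooth round white egg (fixed in the pot, below the rim), 56 mm in diameter and 55 mm high, 60 to 130 g, standing loose and upright on the table. Origin: centre of its underside, z up; its yaw means nothing. Grip it anywhere on its straight side.
- pot_tan1: clear greyish open incubation pot with a dark pad inside, holding an oblong tan-brown egg with dark speckles (fixed in the pot, below the rim), 56 mm in diameter and 55 mm high, 60 to 130 g, standing loose and upright on the table. Origin: centre of its underside, z up; its yaw means nothing. Grip it anywhere on its straight side.
- pot_tan2: clear greyish open incubation pot with a dark pad inside, holding an oblong tan-brown egg with dark speckles (fixed in the pot, below the rim), 56 mm in diameter and 55 mm high, 60 to 130 g, standing loose and upright on the table. Origin: centre of its underside, z up; its yaw means nothing. Grip it anywhere on its straight side.
- pot_mould: clear greyish open incubation pot with a dark pad inside, holding a round dark grey-green egg with darker mould blotches (fixed in the pot, below the rim), 56 mm in diameter and 55 mm high, 60 to 130 g, standing loose and upright on the table. Origin: centre of its underside, z up; its yaw means nothing. Grip it anywhere on its straight side.
- tray_blue: low blue plastic tray for the white eggs. Fixed to the table. 88 mm (x) by 186 mm (y) by 14 mm high, walls 5 mm, floor 5 mm thick; a low divider across the middle makes two bays, whose centres lie at y = +45 mm and y = -45 mm from the origin; each bay is 78 mm (x) by about 85 mm (y). Origin: centre of its underside, z up, x across the short side.
- tray_yellow: low yellow plastic tray for the speckled tan eggs. Fixed to the table. 88 mm (x) by 186 mm (y) by 14 mm high, walls 5 mm, floor 5 mm thick; a low divider across the middle makes two bays, whose centres lie at y = +45 mm and y = -45 mm from the origin; each bay is 78 mm (x) by about 85 mm (y). Origin: centre of its underside, z up, x across the short side.
- tray_red: low red plastic quarantine tray with a single bay, for the mouldy egg. Fixed to the table. 88 mm (x) by 96 mm (y) by 14 mm high, walls 5 mm, floor 5 mm thick; the bay, 78 by 86 mm, is centred on the origin. Origin: centre of its underside, z up.
- spray_bottle: white spray bottle with a red collar and trigger, 72 mm in diameter, 211 mm high. Bystander, loose, standing beside the work; leave it alone. Origin: centre of its underside, z up.
- pump_bottle: pale clear pump bottle with a blue label band, 68 mm in diameter, 201 mm high. Bystander, loose, standing beside the work; leave it alone. Origin: centre of its underside, z up.
Things that resemble listed ones, but are neither listed nor needed, are in the scene too. Leave any purple or turquoise look-alike of the pot_white1 alone.

How it is judged:
By the outcome, as a careful person would: the job done as asked, in the order asked, and still so for the second after the job is handed in, with the robot touching nothing.
It also fails if it takes over 118 s, if anything falls off the work surface, if the arm or the gripper's body presses on something with over 40 N, if the wrist force passes 120 N, or if a joint passes its speed limit or range.

## Working session

There is one attempt and no reset: what is moved stays moved. The work goes in short steps, Python scripts to look and compute and a shell command to move; the robot and the scene stay as the last step left them, time stands still between calls to the robot, and variables do not carry over. Pictures are saved under pics/ and viewed, at most 14 in all, crops included, and the job is handed in when it is done.

```bash
mkdir -p pics; ls
python3 - <<'E'
from station import robot
import cv2,numpy as np
s=robot.read_state();print({k:np.round(v,3).tolist() for k,v in s.items()},robot.nose_length)
for n in("top","scene"):
    p=robot.read_camera(n);cv2.imwrite(f"pics/{n}0.png",p["color"][:,:,::-1])
    print(n,np.round(p["cam_to_world"],3).tolist())
    for l in["pot_white1","pot_tan1","pot_mould","tray_blue","tray_yellow","tray_red","spray_bottle","pump_bottle"]:
        print(l,[(np.round(d["xyz"]).tolist(),round(d["confidence"],2)) for d in robot.pinpoint(p,l)])
E
```

```text
pics
{'clock': 0.0, 'q': [-1.253, 0.478, 0.022, 1.556, -0.011, 1.109, -0.083], 'dq': [-0.001, 0.001, 0.0, 0.001, 0.002, 0.003, 0.002], 'joint_torque': [-0.001, -59.644, 1.608, -28.122, 0.013, 0.009, 0.0], 'ee_pos': [278.59, 614.195, 241.332], 'ee_rot': [-0.0, 0.211, 0.977, -0.001], 'wrist_force': [0.031, 0.251, 0.265], 'torque': [-0.011, 0.002, 0.016], 'grasp_force': 0.0, 'finger_gap': 85.621} 11.0
top [[-0.027, -0.994, 0.107, 327.33], [-1.0, 0.027, 0.003, 10.799], [-0.006, -0.107, -0.994, 1684.571], [0.0, 0.0, 0.0, 1.0]]
pot_white1 [([346.0, 75.0, -0.0], 0.72), ([445.0, 4.0, 2.0], 0.71), ([349.0, -42.0, -4.0], 0.68), ([424.0, -147.0, -6.0], 0.59)]
pot_tan1 [([354.0, 298.0, -2.0], 0.61), ([450.0, 143.0, -1.0], 0.6)]
pot_mould [([343.0, -300.0, -3.0], 0.76)]
tray_blue [([578.0, -303.0, -4.0], 0.75), ([446.0, 5.0, 1.0], 0.39)]
tray_yellow [([580.0, 308.0, 3.0], 0.77), ([480.0, -490.0, 2.0], 0.7)]
tray_red [([614.0, -9.0, -4.0], 0.71)]
spray_bottle [([508.0, 484.0, -3.0], 0.56)]
pump_bottle [([478.0, -489.0, 5.0], 0.69)]
scene [[0.355, 0.679, -0.642, 1492.02], [0.935, -0.247, 0.256, -387.423], [0.015, -0.691, -0.722, 1190.693], [0.0, 0.0, 0.0, 1.0]]
pot_white1 [([426.0, -147.0, 1.0], 0.78), ([342.0, 75.0, -2.0], 0.71), ([351.0, -41.0, -4.0], 0.59)]
pot_tan1 [([357.0, 297.0, -4.0], 0.56), ([475.0, -484.0, 0.0], 0.56)]
pot_mould [([342.0, -307.0, -4.0], 0.79), ([474.0, -487.0, -2.0], 0.29), ([579.0, 305.0, -2.0], 0.22)]
tray_blue [([583.0, -303.0, 0.0], 0.56)]
tray_yellow [([580.0, 307.0, -2.0], 0.77)]
tray_red [([612.0, -9.0, -2.0], 0.76), ([361.0, 294.0, -4.0], 0.7)]
spray_bottle [([507.0, 486.0, 2.0], 0.88)]
pump_bottle [([476.0, -488.0, -1.0], 0.55)]
```

View pics/top0.png

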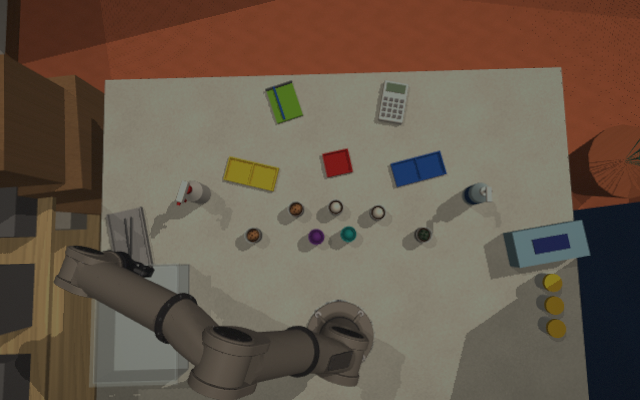

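View pics/scene0.png

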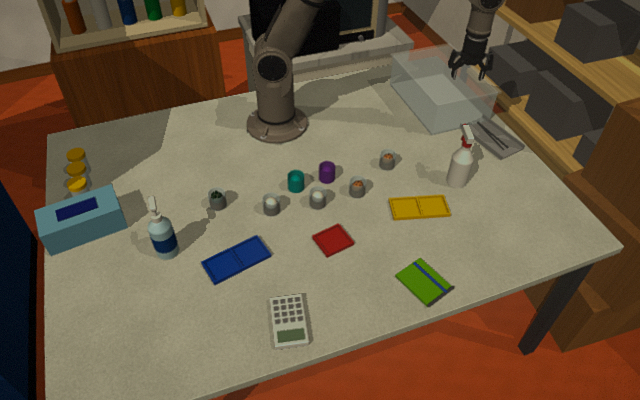

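White-egg pots at px (336,207) and (378,213). Tan at (254,235) and (296,209). Mould at (423,234). The purple and turquoise decoys are at (316,237) and (348,234). Trays are blue (418,169), yellow (251,174) and red (337,163), all slightly turned. Next I'll refine these positions.

```bash
cat > h.py <<'E'
from station import robot
import numpy as np,cv2
from scipy.spatial.transform import Rotation as R
def project(p,uv,z):
    "pixels -> world points on plane z"
    n=cv2.undistortPoints(np.float64(uv).reshape(-1,1,2),np.array(p["camera_matrix"]),np.array(p["distortion"])).reshape(-1,2)
    T=np.array(p["cam_to_world"]);d=np.c_[n,np.ones(len(n))]@T[:3,:3].T
    return T[:3,3]+d*((z-T[2,3])/d[:,2])[:,None]
def cloud(p,m):
    v,u=np.nonzero(m);D=p["depth"][v,u];k=D>0;u,v,D=u[k],v[k],D[k]
    n=cv2.undistortPoints(np.float64(np.c_[u,v]).reshape(-1,1,2),np.array(p["camera_matrix"]),np.array(p["distortion"])).reshape(-1,2)
    T=np.array(p["cam_to_world"]);return (np.c_[n,np.ones(len(n))]*D[:,None])@T[:3,:3].T+T[:3,3]
def go(x,y,z,phi=None):
    "shift in the tool's axes and turn about tool z so closing line lies at world angle phi (deg)"
    s=robot.read_state();w,a,b,c=s["ee_rot"];r=R.from_quat([a,b,c,w]);M=r.as_matrix()
    d=M.T@(np.array([x,y,z])-s["ee_pos"]);now=np.degrees(np.arctan2(M[1,1],M[0,1]))
    t=0 if phi is None else (now-phi+90)%180-90
    print("d",np.round(d,1),"rz",round(np.radians(t),3),"q7",round(s["q"][6],2),"tilt",np.round(M[:2,2],3),"rows",np.ceil(np.linalg.norm(d)/50))
E
python3 - <<'E'
from h import *
for n in("top","scene"):
    p=robot.read_camera(n);print(n)
    for l in["tray_blue","tray_yellow","tray_red"]:
        m=robot.trace(p,l)[0]["pixels"];v,u=np.nonzero(m)
        q=project(p,np.c_[u,v],14)
        c,s,a=cv2.minAreaRect(np.float32(q[:,:2]));print(l,np.round(c,1),np.round(s,1),round(a,1))
    for l in["pot_white1","pot_tan1","pot_mould"]:
        for d in robot.trace(p,l):
            q=cloud(p,d["pixels"]);k=q[:,2]>48
            if k.sum()<5:print(l,"few",q.mean(0));continue
            c,r=cv2.minEnclosingCircle(np.float32(q[k,:2]))
            print(l,round(d["confidence"],2),np.round(c,1),round(r,1),k.sum(),np.round(q[:,2].max()))
E
```

```text
top
tray_blue [ 582.1 -299.6] [ 94.4 195.1] 13.5
tray_yellow [580.5 304.5] [188.6  88.2] 74.9Traceback (most recent call last):
  File "<stdin>", line 5, in <module>
IndexError: list index out of range
```

Run:
```python
from h import *
for n in("top","scene"):
    p=robot.read_camera(n);print(n)
    for l in["tray_blue","tray_yellow","tray_red"]:
      for d in robot.trace(p,l):
        v,u=np.nonzero(d["pixels"])
        q=project(p,np.c_[u,v],14)
        c,s,a=cv2.minAreaRect(np.float32(q[:,:2]));print(l,round(d["confidence"],2),np.round(c,1),np.round(s,1),round(a,1))
    for l in["pot_white1","pot_tan1","pot_mould"]:
        for d in robot.trace(p,l):
            q=cloud(p,d["pixels"]);k=q[:,2]>48
            if k.sum()<5:print(l,"few",q.mean(0));continue
            c,r=cv2.minEnclosingCircle(np.float32(q[k,:2]))
            print(l,round(d["confidence"],2),np.round(c,1),round(r,1),k.sum(),np.round(q[:,2].max()))
go(354,298,120,130)
```

```text
top
tray_blue 0.83 [ 581.7 -299.8] [ 88.7 185.2] 13.5
tray_yellow 0.86 [579.2 305. ] [188.6  90.3] 75.2
tray_red 0.94 [611.   -8.9] [91.4 96. ] 12.1
pot_white1 0.73 [352.5 -39.1] 27.7 95 64.0
pot_white1 0.72 [448.    1.8] 27.5 80 61.0
pot_white1 0.58 [ 425.8 -145. ] 28.0 91 63.0
pot_white1 0.5 [346.1  73.1] 26.9 74 62.0
pot_tan1 0.7 [357.  294.9] 28.7 78 65.0
pot_tan1 0.45 [445.2 142.9] 27.8 62 64.0
pot_mould 0.66 [ 344.1 -302.1] 29.0 108 64.0
scene
tray_blue 0.69 [ 583.3 -299.5] [ 94.5 189. ] 13.0
tray_yellow 0.73 [581.3 303.9] [194.8 107.9] 75.4
tray_yellow 0.34 [337.7 306.2] [ 56.9 119.7] 63.5
pot_white1 0.92 [352.3 -40.9] 31.2 147 64.0
pot_white1 0.84 [344.8  71.6] 32.1 132 63.0
pot_white1 0.81 [446.6   1.7] 31.3 142 64.0
pot_white1 0.74 [ 422.7 -146.8] 30.9 139 62.0
pot_tan1 0.75 [356.4 297.5] 32.1 115 63.0
pot_tan1 0.72 [443.5 144.1] 31.3 116 62.0
pot_mould 0.59 [ 340.2 -303.3] 32.5 142 64.0
d [-199.3 -257.4  122.3] rz -1.124 q7 -0.08 tilt [-0.  0.] rows 7.0
```

Run:
```python
from h import *
go(357,296,110,-15)
```

```text
d [-202.9 -258.   132.3] rz 1.407 q7 -0.08 tilt [-0.  0.] rows 8.0
```

```bash
python3 -m pendant '0 0 1.407 -202.9 -258 132.3 85;0 0 1.407 -202.9 -258 132.3 85;0 0 1.407 -202.9 -258 132.3 85;0 0 1.407 -202.9 -258 132.3 85;0 0 1.407 -202.9 -258 132.3 85;0 0 1.407 -202.9 -258 132.3 85;0 0 1.407 -202.9 -258 132.3 85;0 0 1.407 -202.9 -258 132.3 85;0 0 1.407 -202.9 -258 132.3 85;0 0 1.407 -202.9 -258 132.3 85;0 0 1.407 -202.9 -258 132.3 85;0 0 1.407 -202.9 -258 132.3 85;0 0 1.407 -202.9 -258 132.3 85'
python3 - <<'E'
from h import *
go(357,296,32,-15)
p=robot.read_camera("scene");cv2.imwrite("pics/s1.png",cv2.resize(p["color"][60:260,280:540,::-1],None,fx=3,fy=3))
E
```

```text
clock: 3.1
ee_pos: [357.0, 296.2, 110.1]
ee_rot: [-0.0, 0.793, 0.609, 0.0]
wrist_force: [0.5, -0.3, -0.6]
finger_gap: 85.2
grasp_force: 0.0
d [-0.2  0.  78.1] rz 0.001 q7 -0.89 tilt [0. 0.] rows 2.0
```

View pics/s1.png

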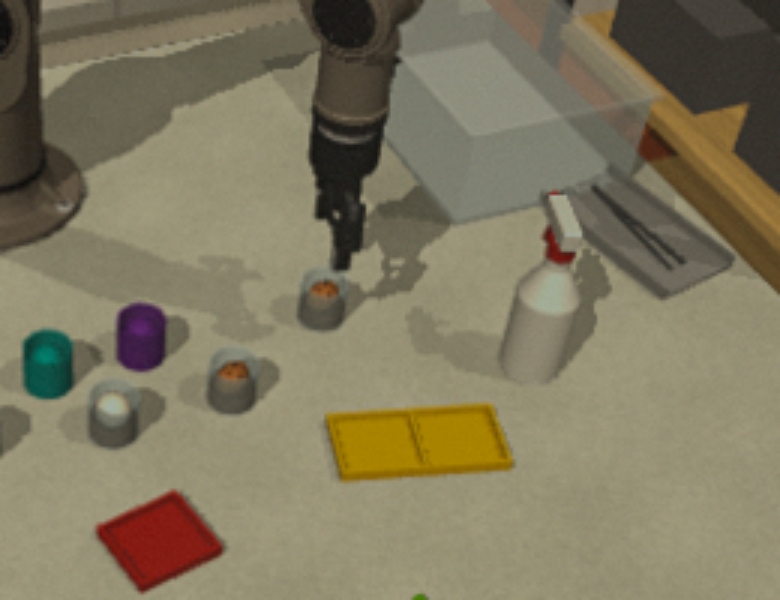

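The gripper hangs over the far tan pot (crop 322,300), and the offset matches the camera's lean. I'll descend and grip.

```bash
python3 -m pendant '0 0 0 0 0 40 85;0 0 0 0 0 60 85;0 0 0 0 0 78 85;0 0 0 0 0 78 85;0 0 0 0 0 78 85;0 0 0 0 0 78 50;0 0 0 0 0 78 50;0 0 0 0 0 78 50;0 0 0 0 0 78 50;0 0 0 0 0 78 50;0 0 0 0 0 78 50;0 0 0 0 0 78 50' 30
```

```text
clock: 4.35
ee_pos: [357.5, 296.5, 33.1]
ee_rot: [-0.0, 0.793, 0.609, 0.001]
wrist_force: [-1.2, -1.4, 6.3]
finger_gap: 55.4
grasp_force: 30.8
```

```bash
python3 -m pendant '0 0 0 0 0 -10 50;0 0 0 0 0 -30 50;0 0 0 0 0 -55 50;0 0 0 0 0 -75 50;0 0 0 0 0 -75 50;0 0 0 0 0 -75 50'
python3 - <<'E'
from h import *
go(591.5,348,107,-15)
E
```

```text
clock: 4.95
ee_pos: [357.0, 296.3, 107.7]
ee_rot: [-0.0, 0.793, 0.609, 0.001]
wrist_force: [0.5, 0.9, -1.0]
finger_gap: 55.1
grasp_force: 32.1
d [110.6 213.1   0.9] rz 0.0 q7 -0.88 tilt [0.001 0.001] rows 5.0
```

```bash
python3 -m pendant '0 0 0 11 21 0 50;0 0 0 26 50 0 50;0 0 0 44 85 0 50;0 0 0 62 120 0 50;0 0 0 80 154 0 50;0 0 0 95 183 0 50;0 0 0 105 203 0 50;0 0 0 110.6 213.1 0.9 50;0 0 0 110.6 213.1 0.9 50;0 0 0 110.6 213.1 0.9 50'
python3 - <<'E'
from h import *
go(591.5,348,39,-15)
E
```

```text
clock: 5.95
ee_pos: [590.0, 347.2, 105.1]
ee_rot: [-0.0, 0.793, 0.609, -0.001]
wrist_force: [-0.4, -0.1, -1.3]
finger_gap: 55.3
grasp_force: 32.2
d [ 1.2  1.4 66.1] rz -0.0 q7 -0.66 tilt [-0.002 -0.001] rows 2.0
```

```bash
python3 -m pendant '0 0 0 1 1 25 50;0 0 0 1 1 45 50;0 0 0 1 1 58 50;0 0 0 1 1 62 50;0 0 0 1 1 64 50;0 0 0 1 1 66 50;0 0 0 1 1 66 50'
```

```text
clock: 6.65
ee_pos: [593.1, 348.5, 40.8]
ee_rot: [0.0, 0.793, 0.609, 0.001]
wrist_force: [0.1, 0.8, -0.6]
finger_gap: 54.9
grasp_force: 32.2
```

```bash
python3 -m pendant '0 0 0 0 0 1 50;0 0 0 0 0 2 50;0 0 0 0 0 2 50'; python3 -m pendant '0 0 0 0 0 1 50;0 0 0 0 0 1 50'
```

```text
clock: 6.95
ee_pos: [592.8, 348.4, 38.3]
ee_rot: [-0.0, 0.793, 0.609, 0.0]
wrist_force: [-0.1, -1.2, 0.2]
finger_gap: 55.5
grasp_force: 32.2
clock: 7.15
ee_pos: [592.9, 348.3, 38.2]
ee_rot: [-0.0, 0.793, 0.609, 0.0]
wrist_force: [-3.7, -1.2, 7.2]
finger_gap: 55.1
grasp_force: 33.0
```

Floor contact at z≈38.2, as expected. I'll open and rise.

```bash
python3 -m pendant '0 0 0 0 0 0 85;0 0 0 0 0 0 85;0 0 0 0 0 0 85;0 0 0 0 0 0 85;0 0 0 0 0 -20 85;0 0 0 0 0 -50 85;0 0 0 0 0 -75 85;0 0 0 0 0 -75 85'
python3 - <<'E'
from h import *
go(445,143,110,-15)
E
```

```text
clock: 7.95
ee_pos: [595.2, 349.4, 116.1]
ee_rot: [0.0, 0.793, 0.609, 0.003]
wrist_force: [0.5, 0.5, 0.8]
finger_gap: 84.8
grasp_force: 0.0
d [-238.3  -91.6    4.5] rz -0.0 q7 -0.66 tilt [0.006 0.004] rows 6.0
```

```bash
python3 -m pendant '0 0 0 -238.3 -91.6 4.5 85;0 0 0 -238.3 -91.6 4.5 85;0 0 0 -238.3 -91.6 4.5 85;0 0 0 -238.3 -91.6 4.5 85;0 0 0 -238.3 -91.6 4.5 85;0 0 0 -238.3 -91.6 4.5 85;0 0 0 -238.3 -91.6 4.5 85;0 0 0 -238.3 -91.6 4.5 85;0 0 0 -238.3 -91.6 4.5 85'
python3 - <<'E'
from h import *
go(445,143,33,-15)
p=robot.read_camera("top")
for d in robot.trace(p,"pot_tan1"):
    q=cloud(p,d["pixels"]);k=q[:,2]>48
    if k.sum()>5:print(np.round(cv2.minEnclosingCircle(np.float32(q[k,:2]))[0],1),np.round(q[:,2].max()))
E
```

```text
clock: 8.85
ee_pos: [443.7, 143.4, 107.7]
ee_rot: [0.0, 0.793, 0.609, 0.001]
wrist_force: [-0.5, 0.3, -0.2]
finger_gap: 85.0
grasp_force: 0.0
d [-0.1  1.3 74.7] rz 0.002 q7 -0.49 tilt [0.001 0.   ] rows 2.0
[593.9 345.8] 69.0
[ 343.9 -300.4] 64.0
```

Tan1 is in its bay. Next I'll pick tan2.

```bash
python3 -m pendant '0 0 0 0 1 40 85;0 0 0 0 1 60 85;0 0 0 0 1 74 85;0 0 0 0 1 74 85;0 0 0 0 1 74 85;0 0 0 0 1 74 50;0 0 0 0 1 74 50;0 0 0 0 1 74 50;0 0 0 0 1 74 50;0 0 0 0 1 74 50;0 0 0 0 1 74 50;0 0 0 0 1 74 50' 30; python3 -m pendant '0 0 0 0 0 -10 50;0 0 0 0 0 -30 50;0 0 0 0 0 -55 50;0 0 0 0 0 -75 50;0 0 0 0 0 -75 50;0 0 0 0 0 -75 50'
python3 - <<'E'
from h import *
go(568.5,261,107,-15)
E
```

```text
clock: 10.15
ee_pos: [444.1, 142.0, 34.5]
ee_rot: [-0.0, 0.793, 0.609, 0.001]
wrist_force: [-0.6, -0.1, 6.5]
finger_gap: 54.7
grasp_force: 31.0
clock: 10.75
ee_pos: [443.5, 141.9, 109.0]
ee_rot: [-0.0, 0.793, 0.609, 0.001]
wrist_force: [-0.3, -0.2, -0.9]
finger_gap: 55.5
grasp_force: 32.3
d [147.4  89.9   2.3] rz 0.0 q7 -0.48 tilt [0.001 0.001] rows 4.0
```

```bash
python3 -m pendant '0 0 0 15 9 0 50;0 0 0 40 24 0 50;0 0 0 70 43 0 50;0 0 0 100 61 0 50;0 0 0 125 76 0 50;0 0 0 142 86 0 50;0 0 0 147 90 2 50;0 0 0 147 90 2 50;0 0 0 147 90 2 50'
python3 - <<'E'
from h import *
go(568.5,261,41,-15)
E
```

```text
clock: 11.65
ee_pos: [567.3, 258.8, 105.6]
ee_rot: [-0.0, 0.794, 0.608, -0.001]
wrist_force: [0.4, -0.4, -1.6]
finger_gap: 55.2
grasp_force: 32.3
d [ 2.6  0.7 64.6] rz -0.001 q7 -0.55 tilt [-0.002 -0.002] rows 2.0
```

```bash
python3 -m pendant '0 0 0 1 0 25 50;0 0 0 1 0 45 50;0 0 0 1 0 57 50;0 0 0 1 0 62 50;0 0 0 1 0 64 50;0 0 0 1 0 64 50;0 0 0 1 0 64 50'; python3 -m pendant '0 0 0 0 0 1 50;0 0 0 0 0 2 50;0 0 0 0 0 2 50'
```

```text
clock: 12.35
ee_pos: [569.3, 261.4, 43.4]
ee_rot: [0.0, 0.793, 0.609, 0.001]
wrist_force: [0.1, -0.2, -1.1]
finger_gap: 55.0
grasp_force: 32.3
clock: 12.65
ee_pos: [568.7, 261.3, 40.6]
ee_rot: [-0.0, 0.793, 0.609, 0.0]
wrist_force: [-0.6, -0.7, -1.7]
finger_gap: 55.6
grasp_force: 32.3
```

```bash
python3 -m pendant '0 0 0 0 0 1 50;0 0 0 0 0 1 50'; python3 -m pendant '0 0 0 0 0 1 50;0 0 0 0 0 1 50'
```

```text
clock: 12.85
ee_pos: [568.8, 261.3, 39.7]
ee_rot: [-0.0, 0.793, 0.609, 0.0]
wrist_force: [0.4, 0.3, -1.6]
finger_gap: 55.2
grasp_force: 32.4
clock: 13.05
ee_pos: [568.9, 261.3, 39.6]
ee_rot: [-0.0, 0.793, 0.609, 0.0]
wrist_force: [-3.7, -0.4, 9.5]
finger_gap: 55.0
grasp_force: 33.3
```

```bash
python3 -m pendant '0 0 0 0 0 0 85;0 0 0 0 0 0 85;0 0 0 0 0 0 85;0 0 0 0 0 0 85;0 0 0 0 0 -20 85;0 0 0 0 0 -50 85;0 0 0 0 0 -75 85;0 0 0 0 0 -75 85'
python3 - <<'E'
from h import *
go(447,2,108,0)
E
```

```text
clock: 13.85
ee_pos: [571.1, 262.0, 117.1]
ee_rot: [0.0, 0.794, 0.609, 0.003]
wrist_force: [1.2, -0.0, -0.2]
finger_gap: 85.0
grasp_force: 0.0
d [-283.4  -52.4    7.6] rz -0.262 q7 -0.55 tilt [0.005 0.003] rows 6.0
```

```bash
python3 -m pendant '0 0 -.262 -283.4 -52.4 7.6 85;0 0 -.262 -283.4 -52.4 7.6 85;0 0 -.262 -283.4 -52.4 7.6 85;0 0 -.262 -283.4 -52.4 7.6 85;0 0 -.262 -283.4 -52.4 7.6 85;0 0 -.262 -283.4 -52.4 7.6 85;0 0 -.262 -283.4 -52.4 7.6 85;0 0 -.262 -283.4 -52.4 7.6 85;0 0 -.262 -283.4 -52.4 7.6 85;0 0 -.262 -283.4 -52.4 7.6 85'
python3 - <<'E'
from h import *
go(447,2,33,0)
p=robot.read_camera("scene");cv2.imwrite("pics/s2.png",cv2.resize(p["color"][80:280,200:460,::-1],None,fx=3,fy=3))
E
```

```text
clock: 14.85
ee_pos: [445.4, 2.3, 105.9]
ee_rot: [0.0, 0.706, 0.708, 0.0]
wrist_force: [-0.4, 0.4, 0.4]
finger_gap: 85.0
grasp_force: 0.0
d [-0.4  1.6 72.9] rz 0.002 q7 0.05 tilt [0. 0.] rows 2.0
```

View pics/s2.png

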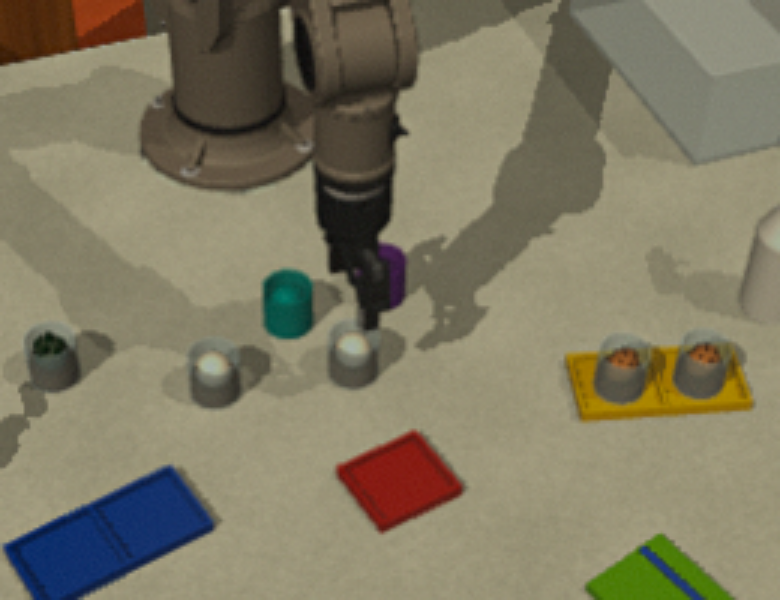

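Both tan pots stand upright in the yellow tray (crop 622,370 and 700,365), and the gripper is above the first white pot (352,355). I'll pick it.

```bash
python3 -m pendant '0 0 0 0 1 40 85;0 0 0 0 1 60 85;0 0 0 0 1 72 85;0 0 0 0 1 72 85;0 0 0 0 1 72 85;0 0 0 0 1 72 50;0 0 0 0 1 72 50;0 0 0 0 1 72 50;0 0 0 0 1 72 50;0 0 0 0 1 72 50;0 0 0 0 1 72 50;0 0 0 0 1 72 50' 30; python3 -m pendant '0 0 0 0 0 -10 50;0 0 0 0 0 -30 50;0 0 0 0 0 -55 50;0 0 0 0 0 -75 50;0 0 0 0 0 -75 50;0 0 0 0 0 -75 50'
python3 - <<'E'
from h import *
go(592.5,-344,110,13.5)
E
```

```text
clock: 16.1
ee_pos: [446.4, 1.2, 35.0]
ee_rot: [0.0, 0.707, 0.707, 0.001]
wrist_force: [-1.1, 0.7, 6.1]
finger_gap: 55.3
grasp_force: 30.6
clock: 16.7
ee_pos: [445.9, 1.3, 109.5]
ee_rot: [0.0, 0.707, 0.707, 0.001]
wrist_force: [-0.6, 0.9, -1.7]
finger_gap: 55.3
grasp_force: 32.3
d [-345.3  146.6   -0.5] rz -0.235 q7 0.05 tilt [0.001 0.001] rows 8.0
```

```bash
python3 -m pendant '0 0 -.235 -23 10 0 50;0 0 -.235 -58 25 0 50;0 0 -.235 -98 42 0 50;0 0 -.235 -138 59 0 50;0 0 -.235 -178 76 0 50;0 0 -.235 -218 93 0 50;0 0 -.235 -258 110 0 50;0 0 -.235 -298 127 0 50;0 0 -.235 -330 140 0 50;0 0 -.235 -345.3 146.6 0 50;0 0 -.235 -345.3 146.6 0 50;0 0 -.235 -345.3 146.6 0 50'
python3 - <<'E'
from h import *
go(592.5,-344,42,13.5)
E
```

```text
clock: 17.9
ee_pos: [591.3, -343.3, 107.3]
ee_rot: [-0.002, 0.619, 0.785, -0.0]
wrist_force: [-0.5, 0.7, -1.9]
finger_gap: 54.8
grasp_force: 32.3
d [-1.1  1.1 65.2] rz -0.001 q7 0.88 tilt [-0.003  0.002] rows 2.0
```

```bash
python3 -m pendant '0 0 0 0 0 25 50;0 0 0 0 0 45 50;0 0 0 0 0 58 50;0 0 0 0 0 63 50;0 0 0 0 0 65 50;0 0 0 0 0 67 50;0 0 0 0 0 67 50'; python3 -m pendant '0 0 0 0 0 1 50;0 0 0 0 0 1 50'
```

```text
clock: 18.6
ee_pos: [592.7, -344.4, 42.6]
ee_rot: [0.0, 0.619, 0.785, 0.0]
wrist_force: [-0.4, 0.6, -1.0]
finger_gap: 55.2
grasp_force: 32.3
clock: 18.8
ee_pos: [592.5, -344.3, 41.4]
ee_rot: [0.0, 0.619, 0.785, 0.0]
wrist_force: [-0.4, 0.4, -1.5]
finger_gap: 55.3
grasp_force: 32.3
```

```bash
python3 -m pendant '0 0 0 0 0 1 50;0 0 0 0 0 1 50'; python3 -m pendant '0 0 0 0 0 1 50;0 0 0 0 0 1 50'
```

```text
clock: 19.0
ee_pos: [592.5, -344.4, 40.2]
ee_rot: [0.0, 0.619, 0.785, 0.0]
wrist_force: [0.7, -0.4, 0.5]
finger_gap: 55.3
grasp_force: 32.4
clock: 19.2
ee_pos: [592.5, -344.4, 40.2]
ee_rot: [0.0, 0.619, 0.785, 0.0]
wrist_force: [-2.6, 1.8, 7.1]
finger_gap: 55.0
grasp_force: 33.2
```

```bash
python3 -m pendant '0 0 0 0 0 0 85;0 0 0 0 0 0 85;0 0 0 0 0 0 85;0 0 0 0 0 0 85;0 0 0 0 0 -20 85;0 0 0 0 0 -50 85;0 0 0 0 0 -75 85;0 0 0 0 0 -75 85'
python3 - <<'E'
from h import *
go(425,-146,108,13.5)
E
```

```text
clock: 20.0
ee_pos: [594.4, -345.8, 118.0]
ee_rot: [0.003, 0.619, 0.785, 0.001]
wrist_force: [0.1, -0.2, 0.5]
finger_gap: 84.9
grasp_force: 0.0
d [ 233.7 -118.4    8.4] rz -0.001 q7 0.88 tilt [ 0.006 -0.003] rows 6.0
```

```bash
python3 -m pendant '0 0 0 233.7 -118.4 8 85;0 0 0 233.7 -118.4 8 85;0 0 0 233.7 -118.4 8 85;0 0 0 233.7 -118.4 8 85;0 0 0 233.7 -118.4 8 85;0 0 0 233.7 -118.4 8 85;0 0 0 233.7 -118.4 8 85;0 0 0 233.7 -118.4 8 85;0 0 0 233.7 -118.4 8 85'
python3 - <<'E'
from h import *
go(424.5,-146,34,13.5)
E
```

```text
clock: 20.9
ee_pos: [424.3, -145.8, 106.2]
ee_rot: [0.001, 0.62, 0.785, 0.0]
wrist_force: [1.0, 0.6, 0.3]
finger_gap: 85.4
grasp_force: 0.0
d [-0.1  0.1 72.2] rz -0.002 q7 0.61 tilt [ 0.002 -0.001] rows 2.0
```

```bash
python3 -m pendant '0 0 0 0 0 40 85;0 0 0 0 0 60 85;0 0 0 0 0 72 85;0 0 0 0 0 72 85;0 0 0 0 0 72 85;0 0 0 0 0 72 50;0 0 0 0 0 72 50;0 0 0 0 0 72 50;0 0 0 0 0 72 50;0 0 0 0 0 72 50;0 0 0 0 0 72 50;0 0 0 0 0 72 50' 30; python3 -m pendant '0 0 0 0 0 -10 50;0 0 0 0 0 -30 50;0 0 0 0 0 -55 50;0 0 0 0 0 -75 50;0 0 0 0 0 -75 50;0 0 0 0 0 -75 50'
python3 - <<'E'
from h import *
go(571.5,-256,110,13.5)
E
```

```text
clock: 22.1
ee_pos: [423.5, -144.7, 35.0]
ee_rot: [0.001, 0.619, 0.785, 0.001]
wrist_force: [-0.5, -0.7, 5.8]
finger_gap: 55.5
grasp_force: 30.7
clock: 22.7
ee_pos: [423.0, -144.3, 109.5]
ee_rot: [0.001, 0.619, 0.785, 0.001]
wrist_force: [1.1, 0.6, -0.8]
finger_gap: 55.1
grasp_force: 32.3
d [-143.3  118.3   -0.3] rz -0.0 q7 0.61 tilt [0.002 0.   ] rows 4.0
```

```bash
python3 -m pendant '0 0 0 -14 12 0 50;0 0 0 -40 33 0 50;0 0 0 -70 58 0 50;0 0 0 -100 82 0 50;0 0 0 -125 103 0 50;0 0 0 -138 114 0 50;0 0 0 -143.3 118.3 0 50;0 0 0 -143.3 118.3 0 50;0 0 0 -143.3 118.3 0 50'
python3 - <<'E'
from h import *
go(571.5,-256,42,13.5)
E
```

```text
clock: 23.6
ee_pos: [569.8, -255.5, 108.1]
ee_rot: [-0.001, 0.619, 0.785, -0.0]
wrist_force: [0.0, -0.1, -2.2]
finger_gap: 54.9
grasp_force: 32.3
d [-1.   1.6 66.1] rz -0.0 q7 0.78 tilt [-0.002  0.001] rows 2.0
```

```bash
python3 -m pendant '0 0 0 0 0 25 50;0 0 0 0 0 45 50;0 0 0 0 0 58 50;0 0 0 0 0 63 50;0 0 0 0 0 65 50;0 0 0 0 0 67 50;0 0 0 0 0 67 50'; python3 -m pendant '0 0 0 0 0 1 50;0 0 0 0 0 1 50';  python3 -m pendant '0 0 0 0 0 1 50;0 0 0 0 0 1 50'
```

```text
clock: 24.3
ee_pos: [571.5, -256.5, 42.5]
ee_rot: [0.0, 0.619, 0.785, 0.0]
wrist_force: [-0.3, -0.5, -1.5]
finger_gap: 55.3
grasp_force: 32.3
clock: 24.5
ee_pos: [571.4, -256.4, 41.3]
ee_rot: [0.0, 0.619, 0.785, 0.0]
wrist_force: [-0.6, -0.5, -0.8]
finger_gap: 54.8
grasp_force: 32.3
clock: 24.7
ee_pos: [571.4, -256.4, 40.1]
ee_rot: [0.0, 0.619, 0.785, 0.0]
wrist_force: [0.5, -0.1, -0.1]
finger_gap: 55.2
grasp_force: 32.5
```

```bash
python3 -m pendant '0 0 0 0 0 1 50;0 0 0 0 0 1 50'
```

```text
clock: 24.9
ee_pos: [571.4, -256.4, 40.1]
ee_rot: [0.0, 0.619, 0.785, 0.0]
wrist_force: [-2.7, 1.6, 8.3]
finger_gap: 55.4
grasp_force: 33.3
```

Contact. I'll release, rise, and check all four before moving the mould pot.

```bash
python3 -m pendant '0 0 0 0 0 0 85;0 0 0 0 0 0 85;0 0 0 0 0 0 85;0 0 0 0 0 0 85;0 0 0 0 0 -20 85;0 0 0 0 0 -50 85;0 0 0 0 0 -75 85;0 0 0 0 0 -75 85'
python3 - <<'E'
from h import *
go(342.5,-302.5,108,13.5)
p=robot.read_camera("scene");cv2.imwrite("pics/s3.png",cv2.resize(p["color"][100:300,180:460,::-1],None,fx=2.8,fy=2.8))
E
```

```text
clock: 25.7
ee_pos: [573.3, -257.5, 117.5]
ee_rot: [0.003, 0.619, 0.785, 0.001]
wrist_force: [0.9, -0.3, 0.5]
finger_gap: 84.6
grasp_force: 0.0
d [   9.9 -235.     8.2] rz -0.001 q7 0.77 tilt [ 0.006 -0.002] rows 5.0
```

View pics/s3.png

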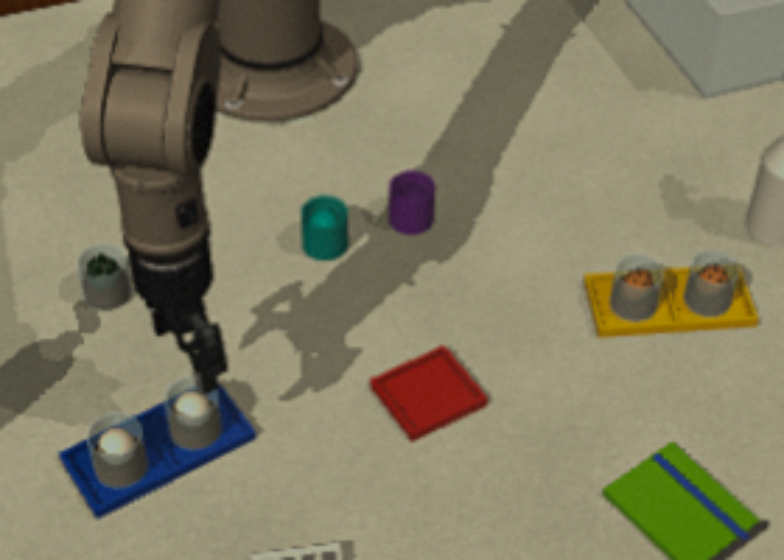

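All four are in their bays and upright: white at crop (118,450) and (193,415), tan at (637,285) and (710,285). The mould pot at (103,278) is next.

```bash
python3 -m pendant '0 0 0 9.9 -235 8 85;0 0 0 9.9 -235 8 85;0 0 0 9.9 -235 8 85;0 0 0 9.9 -235 8 85;0 0 0 9.9 -235 8 85;0 0 0 9.9 -235 8 85;0 0 0 9.9 -235 8 85;0 0 0 9.9 -235 8 85'
python3 - <<'E'
from h import *
go(342.5,-302.5,34,13.5)
E
```

```text
clock: 26.55
ee_pos: [341.6, -301.1, 105.7]
ee_rot: [0.0, 0.619, 0.786, 0.0]
wrist_force: [0.6, 0.2, 1.0]
finger_gap: 85.3
grasp_force: 0.0
d [-1.5  0.6 71.7] rz 0.001 q7 1.03 tilt [ 0. -0.] rows 2.0
```

```bash
python3 -m pendant '0 0 0 0 0 40 85;0 0 0 0 0 60 85;0 0 0 0 0 71 85;0 0 0 0 0 71 85;0 0 0 0 0 71 85;0 0 0 0 0 71 50;0 0 0 0 0 71 50;0 0 0 0 0 71 50;0 0 0 0 0 71 50;0 0 0 0 0 71 50;0 0 0 0 0 71 50;0 0 0 0 0 71 50' 30; python3 -m pendant '0 0 0 0 0 -10 50;0 0 0 0 0 -30 50;0 0 0 0 0 -55 50;0 0 0 0 0 -75 50;0 0 0 0 0 -75 50;0 0 0 0 0 -75 50'
python3 - <<'E'
from h import *
go(612,-9,111,13)
E
```

```text
clock: 27.75
ee_pos: [341.0, -301.7, 36.0]
ee_rot: [0.001, 0.619, 0.785, 0.0]
wrist_force: [-0.9, 1.2, 5.2]
finger_gap: 55.0
grasp_force: 30.7
clock: 28.35
ee_pos: [340.6, -301.4, 110.6]
ee_rot: [0.001, 0.619, 0.785, 0.0]
wrist_force: [-0.6, 0.9, -0.6]
finger_gap: 55.0
grasp_force: 32.1
d [ 2.211e+02  3.321e+02 -1.000e-01] rz 0.008 q7 1.04 tilt [ 0.001 -0.   ] rows 8.0
```

```bash
python3 -m pendant '0 0 0 14 21 0 50;0 0 0 35 53 0 50;0 0 0 58 87 0 50;0 0 0 82 123 0 50;0 0 0 106 159 0 50;0 0 0 130 195 0 50;0 0 0 154 231 0 50;0 0 0 178 267 0 50;0 0 0 200 300 0 50;0 0 0 214 322 0 50;0 0 0 221 332 0 50;0 0 0 221 332 0 50;0 0 0 221 332 0 50'
python3 - <<'E'
from h import *
go(612,-9,43,13)
E
```

```text
clock: 29.65
ee_pos: [610.3, -10.9, 109.3]
ee_rot: [-0.001, 0.62, 0.785, -0.001]
wrist_force: [-0.0, -0.8, -0.5]
finger_gap: 54.8
grasp_force: 32.1
d [ 1.5  2.2 66.3] rz 0.007 q7 0.35 tilt [-0.002 -0.001] rows 2.0
```

```bash
python3 -m pendant '0 0 0 1 1 25 50;0 0 0 1 1 45 50;0 0 0 1 1 58 50;0 0 0 1 1 63 50;0 0 0 1 1 65 50;0 0 0 1 1 67 50;0 0 0 1 1 67 50'; python3 -m pendant '0 0 0 0 0 1 50;0 0 0 0 0 1 50';  python3 -m pendant '0 0 0 0 0 1 50;0 0 0 0 0 1 50'
```

```text
clock: 30.35
ee_pos: [612.9, -8.1, 43.5]
ee_rot: [0.0, 0.619, 0.785, 0.0]
wrist_force: [0.4, -0.6, -0.6]
finger_gap: 54.8
grasp_force: 32.1
clock: 30.55
ee_pos: [612.7, -7.9, 42.3]
ee_rot: [0.0, 0.619, 0.785, 0.0]
wrist_force: [0.6, 0.1, -0.8]
finger_gap: 55.2
grasp_force: 32.1
clock: 30.75
ee_pos: [612.7, -7.9, 41.1]
ee_rot: [0.0, 0.619, 0.785, 0.0]
wrist_force: [0.6, 0.9, -0.2]
finger_gap: 54.9
grasp_force: 32.3
```

```bash
python3 -m pendant '0 0 0 0 0 1 50;0 0 0 0 0 1 50'
```

```text
clock: 30.95
ee_pos: [612.7, -7.9, 41.1]
ee_rot: [-0.0, 0.619, 0.785, 0.0]
wrist_force: [-3.4, 0.2, 9.5]
finger_gap: 55.3
grasp_force: 33.1
```

```bash
python3 -m pendant '0 0 0 0 0 0 85;0 0 0 0 0 0 85;0 0 0 0 0 0 85;0 0 0 0 0 0 85;0 0 0 0 0 -20 85;0 0 0 0 0 -50 85;0 0 0 0 0 -90 85;0 0 0 0 0 -120 85;0 0 0 0 0 -120 85;0 0 0 0 0 -120 85'
python3 - <<'E'
from h import *
p=robot.read_camera("scene");cv2.imwrite("pics/s4.png",cv2.resize(p["color"][100:300,130:480,::-1],None,fx=2.2,fy=2.2))
p=robot.read_camera("top")
for l in["pot_white1","pot_tan1","pot_mould"]:
    for d in robot.trace(p,l):
        q=cloud(p,d["pixels"]);k=q[:,2]>48
        if k.sum()>5:print(l,np.round(cv2.minEnclosingCircle(np.float32(q[k,:2]))[0],1),np.round(q[:,2].max()))
E
```

```text
clock: 31.95
ee_pos: [612.7, -7.8, 160.5]
ee_rot: [0.0, 0.619, 0.785, 0.001]
wrist_force: [0.0, -0.3, -1.0]
finger_gap: 84.6
grasp_force: 0.0
pot_white1 [ 572.9 -258.3] 70.0
pot_tan1 [594.  345.7] 67.0
pot_tan1 [569.9 260.7] 67.0
```

View pics/s4.png

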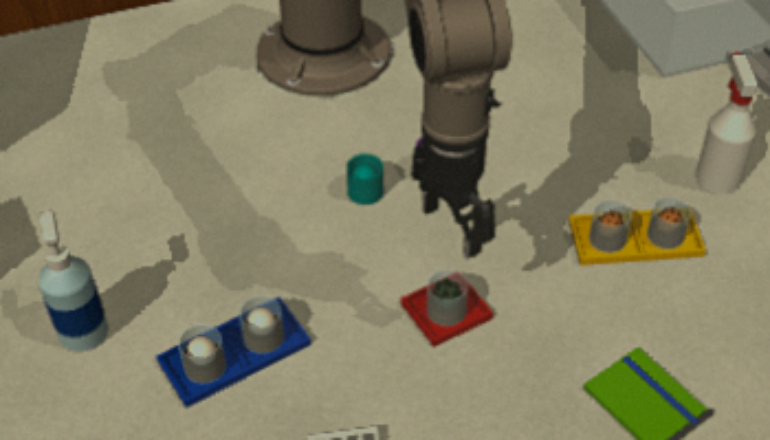

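All five pots stand upright in their bays: mould in red at crop (447,298), white in blue, tan in yellow. Both bottles are untouched and the gripper is clear.

```bash
python3 -c "
from station import robot
print(robot.sign_off())"
```

```text
the job is handed in; nothing more can be done
None
```

The job is handed in, at about 32 s on the robot's clock: both white-egg pots are in the blue tray, both tan-egg pots in the yellow, and the mouldy one went last into the red; the final picture shows all five upright and both bottles still standing.

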